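Load a card in the contact jig and hold its cam lever at full lift

TASK

Draw the tall card straight up out of the slotted rack by the bar on its top edge, stand it fully home in the slot of the contact jig and let go of it. Then swing the jig's cam lever by its knob to the point of highest cam lift, where the lever stands square to the card and the spring contacts press hardest, and finish while still holding it there, because the lever springs back when released. Keep the card upright all the while and leave the two short cards, the multimeter and the screwdriver where they are.

Things in the scene. Friction and masses are not known exactly. Their poses are not given: they have to be found in the camera images.
- tall_card: Card to load: dark green board 100 wide (x), 3 thick (y), 91 mm high, plus bare aluminium grip bar 96 x 10 x 14 mm along its top edge; 105 mm in all, 25 mm taller than the others, 100 to 180 g. Stands upright in the rack. Origin: middle of its lower edge; x along it, z up. Pads on both faces: works either way round. Parts stand up to 6 mm out of one face 50 to 70 mm above the lower edge.
- tall_card_bar (a point): Centre of the tall card's grip bar, 98 mm above its lower edge.
- short_card_a: Bystander: a card like the tall one but only 80 mm high in all, with a 50 mm long bar, standing in the rack. Origin: middle of its lower edge.
- short_card_b: Bystander: a second such short card in the rack. Origin: middle of its lower edge.
- rack: Fixed black card rack, 124 (x) by 152 (y), 68 mm high, open on top. Seven slots 4.5 mm wide, 20 mm apart along y; slot floor 8 mm above the bench; ribs guide the card edges up to 68 mm. Cards stand at y = -60, 0 and +60 mm, in any order, faces towards the rack's y. Origin: centre of its underside.
- jig: Fixed contact jig, base plate 150 (x) by 140 mm (y), top 12 mm above the bench. Card slot along x at y 0, between two black end guides 80 mm high; grey backing plate 57 mm high on its -y side. On its +y side a carriage with spring contacts, driven by a steel cam on an upright axis at x 0, y +56 mm; nothing there but the knob is over 72 mm high. Origin: on the bench under the slot's middle.
- slot (a point): Middle of the jig's slot floor, 12 mm above the bench; the card's origin lies here when fully home. Axes as the jig: x along the slot, z up. Slot 5.2 mm wide for the 3 mm card, 103 mm long for the 100 mm card. Straight guides reach 58 mm above the slot floor, their flared mouths 10 mm more (about 12 mm wide at the top).
- cam_axis (a point): Point on the upright axis of the cam and lever, 62 mm above the bench, at lever height.
- lever: Steel lever bar, 16 mm wide and 8 mm thick, lying level 58 to 66 mm above the bench, turning with the cam; at its end, 95 mm from the axis, stands an upright black knob that spins freely on its pin. Origin: on the cam axis at bench height; its -x axis points along the lever to the knob.
- lever_knob (a point): Grip point of the knob: on the knob's axis, 98 mm above the bench. The knob is 22 mm in diameter and stands upright from 68 to 114 mm above the bench, 95 mm from the cam axis.
- contact_pins: Row of eight brass spring contacts on the carriage, 62 mm long, 34 mm above the bench; about 4 mm clear of the card at rest, they push its pads with some 4 to 9 N at the highest lift. Origin moves with the contacts and lies at rest at the jig's origin.
- lever_angle (a joint): Lever angle, rad. 0: at rest, parallel to the slot, pointing along the jig's -x. Grows clockwise seen from above, away from the card. Highest lift (8 mm) at 1.57, a quarter turn: lever square to the card, along the jig's +y; beyond it the lift falls, stop at 2.1. A spring returns it to 0 when let go: about 2 N at the knob at rest, 5.5 N at the highest lift.
- multimeter: Bystander: dark handheld multimeter 75 x 150 x 42 mm lying beyond the jig. Origin: centre of its underside.
- screwdriver: Bystander: screwdriver 190 mm long with black handle, lying beyond the jig. Origin: about its middle, at its underside.
Things that resemble listed ones, but are neither listed nor needed, are in the scene too. Of the things like the rack, leave any that is orange or red; of the rest the smaller one is meant.

How it is judged (in metres and radians):
On the way, in this order (a step that is already met when the one before it is completed fails the run):
1. the tall card is drawn up clear of the rack, held upright in the fingers (z of tall_card in the frame of rack above 0.072 m and contact force between the fingers and tall_card above 0.5 N and angle between tall_card's own z axis and vertical below 0.3 rad), for 0.1 s.
2. the card stands fully home in the jig's slot and is let go, with the lever still at rest (x of tall_card in the frame of slot between -0.005 and 0.005 m and y of tall_card in the frame of slot between -0.004 and 0.004 m and z of tall_card in the frame of slot below 0.003 m and angle between tall_card's own z axis and vertical below 0.08 rad and angle between the x axis of tall_card and the x axis of slot, either way round below 0.1 rad and contact force between the fingers and tall_card below 0.2 N and value of joint lever_angle below 0.2 rad), for 0.2 s.
3. the lever is held at the highest lift with the contacts pressed on the card (x of tall_card in the frame of slot between -0.005 and 0.005 m and y of tall_card in the frame of slot between -0.004 and 0.004 m and z of tall_card in the frame of slot below 0.003 m and angle between tall_card's own z axis and vertical below 0.08 rad and angle between the x axis of tall_card and the x axis of slot, either way round below 0.1 rad and value of joint lever_angle between 1.37 and 1.77 rad and contact force between the fingers and lever above 0.8 N and contact force between contact_pins and tall_card above 2.5 N), for 0.3 s.
At the end, for the whole second after the job is handed in: Card home in the jig slot (5 mm along, 4 mm across, 3 mm of the floor, 0.08 rad upright, 0.1 rad in line), not touched by the fingers; fingers hold the lever (over 0.8 N) still at 1.57 +/- 0.2 rad; contacts press the card with over 2.5 N (all of step 3 and contact force between the fingers and tall_card below 0.2 N and velocity of joint lever_angle between -0.15 and 0.15 rad/s); the arm keeps its last pose, push and grip.
It fails at once if the card is tipped over (more than 0.6 rad) (angle between tall_card's own z axis and vertical above 0.6 rad).
It fails at once if a bystander is moved more than 20 mm (distance of any of short_card_a, short_card_b, multimeter, screwdriver from where it was at the start of the episode above 0.02 m).
It also fails if it takes over 61 s, if anything falls off the work surface, if the arm or the gripper's body presses on something with over 40 N, if the wrist force passes 120 N, or if a joint passes its speed limit or range.

ROBOT

A 7-joint arm with a two-finger parallel gripper is mounted at the origin on the work surface. World frame = base frame: x ahead of the robot, y to its left, z up, the work surface at z = 0. Lengths are in mm, angles in rad, forces in N, time in s.
With the tool pointing down it reaches from about 425 to 925 mm from the base axis. Payload 6.8 kg.
Tool frame: the origin (TCP) lies at the very end of the fingers, on their centre line; the grasp point (between the pads) lies 19 mm behind it; z points along the fingers, x is the direction in which the jaws open and shut, and the axes are right-handed (so a half turn about z gives the same grasp; the last joint's range is limited). The gripper opens to 85 mm and grips with 20 to 120 N. Pads are 22 mm wide; open, the fingers measure 114 mm over their backs; the gripper's body (76 mm by 85 mm) begins 54 mm behind the grasp point. The pads swing forward as they close: fully open they stand 13 mm farther back than shut.
Start: joints at [-1.31, 0.477, 0.022, 1.555, -0.011, 1.109, -0.083], TCP at [243.332, 629.632, 231.308] pointing down, gripper open.
Joint ranges: [-2.96, 2.96], [-0.34, 2.1], [-1.41, 1.46], [0.24, 2.44], [-1.37, 4.51], [0.17, 1.92], [-2.96, 2.96]. Speed limits (rad/s): [2.39, 2.39, 3.14, 3.14, 3.14, 3.14, 3.14].

INTERFACE

Orientations are given as a unit quaternion [w, x, y, z].
In Python, from workcell import manip gives the robot as it stands. Calls block until the motion is done:
- manip.move_ptp(position, orientation): joint-space move of the TCP to a pose.
- manip.move_l(position, vel=150, ori=None, stop_force=None): straight line of the TCP; ori=None keeps the orientation; vel is the mean speed in mm/s. With stop_force (N) it stops when the force on the tool has changed by that much, and returns True; else False.
- manip.move_joints(angles): joint-space move.
- manip.gripper_to(opening, effort=None): finger opening in mm; effort is the grip in N (None keeps the last); returns when the fingers have stopped.
- manip.sleep(seconds).
- manip.solve_ik(position, orientation): joint angles nearest the present ones, or None.
- manip.sense(): the state.
- manip.get_image(name): name is "side" or "top" or "wrist"; returns a dict with "color" (420x560x3 uint8, red, green, blue), "depth" (420x560 float32, mm along the optical axis (not along the pixel's ray), 0 where there is no reading), "fovy" (degrees; the focal length in pixels is half the picture's height over the tangent of half this angle, whatever the lens; pixels are square), "cx", "cy" (the principal point, pixels), "cam_to_world" (4x4, takes a point from camera to world coordinates); the wrist camera has in their place "mount" (4x4, takes a point from camera to tool coordinates, whose origin is the TCP and whose axes are the tool frame's). Camera axes: x right, y up, looking along -z (the intrinsics and any distortion apply to the point x, -y, -z); pixel columns grow to the right and rows downward; lengths in mm; the calibration is good to about 2 mm. A picture is of the moment at which its call begins: read the wrist's pose just before it.
A pose or a line that the arm cannot do raises manip.MotionError and nothing moves.
- manip.finish_job(): hands the job in, once; it reports no verdict.
The state is a dict: "time": time; "qpos": joint angles; "dq": joint speeds; "tau": joint torques, N m; "tool_pos": TCP position; "eef_rot": TCP orientation; "ft_force": force on the tool from outside, world axes, zero at the start; "wrist_torque": the same for the moment, N m; "grip_width": finger opening in mm.
Only numpy, scipy, OpenCV 4.12 (cv2) and the standard library are available. Lean on these libraries where they do the work, as an engineer would, in place of code of your own. Each camera call takes 0.05 s, during which the arm holds its last target.

## Working session

There is one attempt and no reset: what is moved stays moved. The work goes in short steps, each a Python script; the robot and the scene stay as the last script left them, time stands still between calls to the robot, and variables do not carry over. Pictures are saved under pics/ and viewed, and the job is handed in when it is done.

```bash
ls; mkdir -p pics; cat > h.py <<'E'
import numpy as np, cv2
from workcell import manip
def grab(n, fn=None):
    s=manip.sense(); im=manip.get_image(n)
    if fn: cv2.imwrite('pics/'+fn, cv2.cvtColor(im['color'],cv2.COLOR_RGB2BGR))
    return s,im
E
python3 - <<'E'
from h import *
s=manip.sense(); print(s)
import pickle
d={}
for n in ['side','top','wrist']:
    s,im=grab(n,n+'0.png'); d[n]=(s,im)
    print(n,{k:v for k,v in im.items() if k not in('color','depth')},(im['depth']>0).mean())
pickle.dump(d,open('d0.pkl','wb'))
E
```

```text
pics
{'time': 0.0, 'qpos': array([-1.31011558,  0.47776959,  0.02228517,  1.5564745 , -0.01146634,
        1.10930053, -0.08310115]), 'dq': array([ 0.00031697,  0.00207931, -0.00029971, -0.00163401, -0.00056909,
        0.00143027,  0.00183237]), 'tau': array([-4.58142003e-04, -5.96446145e+01,  1.60819240e+00, -2.81199700e+01,
        1.25498255e-02,  9.34605167e-03,  9.61676221e-06]), 'tool_pos': array([243.09747726, 629.05711381, 230.33539996]), 'eef_rot': array([ 5.72093968e-04,  8.24742142e-01,  5.65508237e-01, -7.10495143e-04]), 'ft_force': array([ 0.20287917, -0.11984999, -0.29684462]), 'wrist_torque': array([-0.06429763,  0.01357091,  0.02228514]), 'grip_width': 85.33790743700445}
side {'fovy': 48.60194197208179, 'cx': 275.77185202132506, 'cy': 206.082043154399, 'cam_to_world': array([[ 7.55075982e-01,  5.10252085e-01, -4.11707507e-01,
         4.18222751e+01],
       [-6.55394016e-01,  5.70317694e-01, -4.95173112e-01,
        -5.92492183e+02],
       [-1.78590372e-02,  6.43723961e-01,  7.65049356e-01,
         1.00321049e+03],
       [ 0.00000000e+00,  0.00000000e+00,  0.0000
[... 268 characters left out ...]
64073776e-02, -2.32829371e-02,
        -3.67994973e+01],
       [-2.20562980e-02,  4.58273632e-02,  9.98705849e-01,
         1.25965358e+03],
       [ 0.00000000e+00,  0.00000000e+00,  0.00000000e+00,
         1.00000000e+00]])} 0.9959608843537415
wrist {'fovy': 68.80607471136545, 'cx': 276.00278940568035, 'cy': 209.44513894826, 'mount': array([[ 9.99999186e-01,  1.26658654e-03,  1.52986185e-04,
         2.03751393e-01],
       [ 1.24739206e-03, -9.45522075e-01, -3.25555601e-01,
        -8.35308496e+01],
       [-2.67692527e-04,  3.25555527e-01, -9.45522886e-01,
        -1.43373501e+02],
       [ 0.00000000e+00,  0.00000000e+00,  0.00000000e+00,
         1.00000000e+00]])} 0.9961989795918368
```

View pics/top0.png

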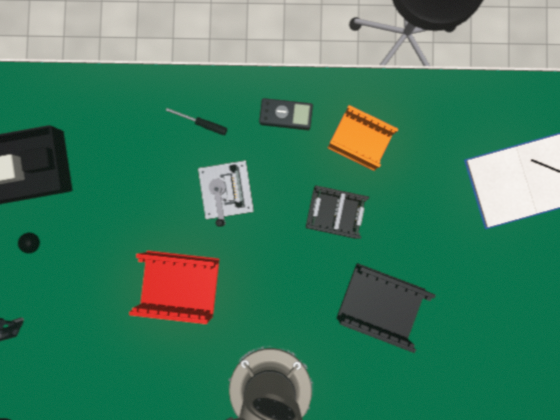

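View pics/side0.png

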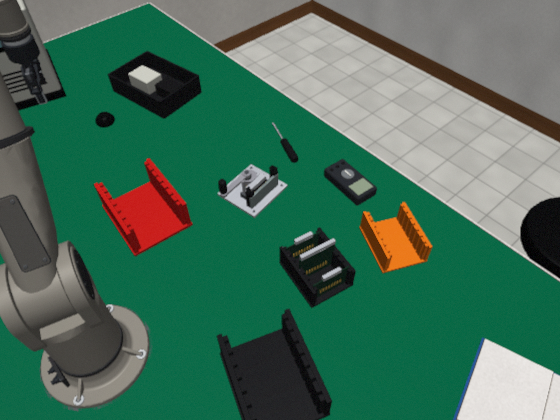

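```bash
python3 - <<'E'
import pickle,cv2,numpy as np
d=pickle.load(open('d0.pkl','rb'))
im=d['top'][1]['color'][:,:,::-1]
a=cv2.resize(im[145:245,190:390],None,fx=4,fy=4,interpolation=cv2.INTER_CUBIC)
cv2.imwrite('pics/crop_top.png',a)
im=d['side'][1]['color'][:,:,::-1]
a=cv2.resize(im[150:310,210:370],None,fx=3.7,fy=3.7,interpolation=cv2.INTER_CUBIC)
cv2.imwrite('pics/crop_side.png',a)
# depth scan
s,i=d['top']
D=i['depth'];f=210/np.tan(np.radians(i['fovy'])/2)
v,u=np.mgrid[0:420,0:560]
P=np.stack([(u-i['cx'])/f*D,-(v-i['cy'])/f*D,-D,np.ones_like(D)],-1)@i['cam_to_world'].T
print(np.round(np.median(P[370-100:390-100,80:100].reshape(-1,4),0)))
for (u0,v0) in [(340,212),(318,208),(360,217),(220,222),(226,190),(285,115),(210,127),(250,300),(364,137),(30,330)]:
    print(u0,v0,np.round(P[v0,u0,:3]))
E
```

```text
[296. 537.   1.   1.]
340 212 [ 510. -178.  111.]
318 208 [ 520. -121.   89.]
360 217 [ 498. -235.   92.]
220 222 [474. 141. 114.]
226 190 [565. 137.  51.]
285 115 [786. -24.  40.]
210 127 [750. 193.  26.]
250 300 [251.  64.   1.]
364 137 [ 733. -255.   16.]
30 330 [144. 705.   2.]
```

View pics/crop_top.png

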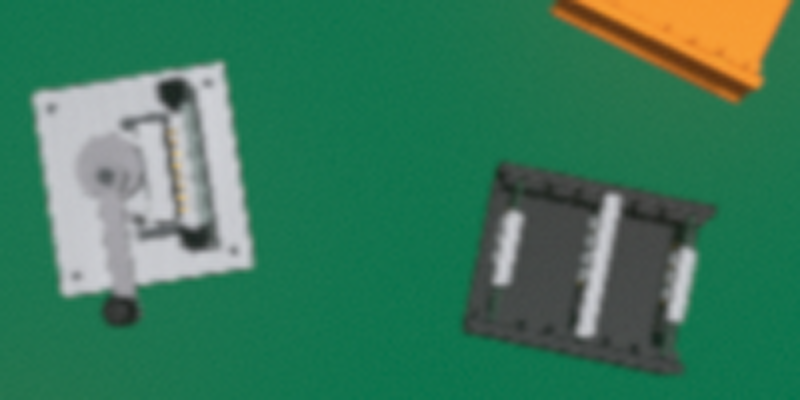

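View pics/crop_side.png

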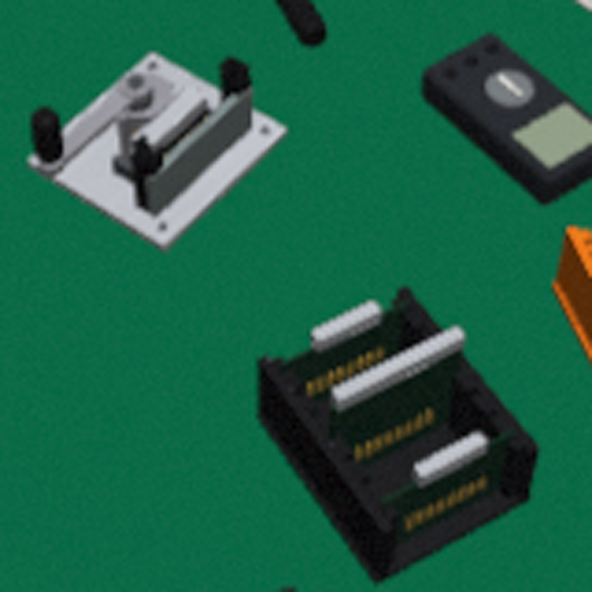

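View pics/wrist0.png

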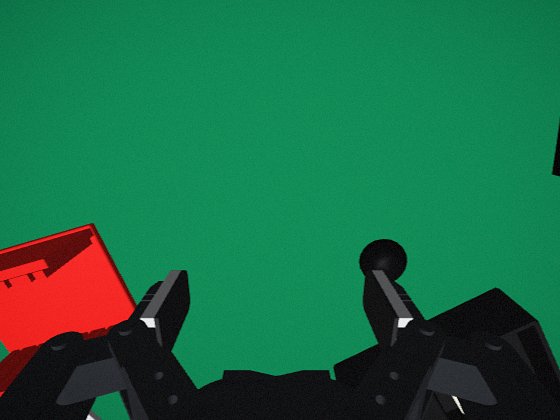

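```bash
cat >> h.py <<'E'
def cloud(i, s=None):
    D=i['depth'];f=210/np.tan(np.radians(i['fovy'])/2)
    v,u=np.mgrid[0:D.shape[0],0:D.shape[1]]
    return (np.stack([(u-i['cx'])/f*D,-(v-i['cy'])/f*D,-D,np.ones_like(D)],-1)@cam(i,s).T)[...,:3]
def Tt(s):
    from scipy.spatial.transform import Rotation as R
    T=np.eye(4); q=s['eef_rot']; T[:3,:3]=R.from_quat([q[1],q[2],q[3],q[0]]).as_matrix(); T[:3,3]=s['tool_pos']; return T
def cam(i,s=None):
    return i['cam_to_world'] if 'cam_to_world' in i else Tt(s)@i['mount']
def ray(i,uv,z,s=None):
    uv=np.asarray(uv,float).reshape(-1,2); f=210/np.tan(np.radians(i['fovy'])/2); C=cam(i,s)
    d=np.c_[(uv[:,0]-i['cx'])/f,-(uv[:,1]-i['cy'])/f,-np.ones(len(uv))]@C[:3,:3].T
    o=C[:3,3]; return o+d*((z-o[2])/d[:,2])[:,None]
def proj(i,p,s=None):
    C=cam(i,s); q=(np.asarray(p,float)-C[:3,3])@C[:3,:3]; f=210/np.tan(np.radians(i['fovy'])/2)
    return np.c_[i['cx']+f*q[...,0]/-q[...,2], i['cy']-f*q[...,1]/-q[...,2]]
E
python3 - <<'E'
from h import *
import pickle
d=pickle.load(open('d0.pkl','rb'))
for n in ['top','side']:
    s,i=d[n]; P=cloud(i); c=i['color'].astype(int)
    # bars: bright grey in the rack region
    grey=(c.min(-1)>130)&(c.max(-1)-c.min(-1)<40)
    reg=(abs(P[...,0]-510)<110)&(abs(P[...,1]+178)<110)&(P[...,2]>60)
    m=(grey&reg).astype(np.uint8)
    k,lab,st,ce=cv2.connectedComponentsWithStats(m)
    for j in range(1,k):
        if st[j,4]<20: continue
        ys,xs=np.where(lab==j); z=113 if P[ys,xs,2].max()>102 else 88
        w=ray(i,np.c_[xs,ys],z)[:,:2]
        r=cv2.minAreaRect(w.astype(np.float32)); print(n,'bar',st[j],np.round(ce[j]),'z',np.percentile(P[ys,xs,2],[10,50,90]).round(),np.round(r[0],1),np.round(r[1],1),round(r[2],1))
    # jig plate
    reg=(abs(P[...,0]-560)<130)&(abs(P[...,1]-130)<130)&(P[...,2]>5)
    m=(grey&reg&(P[...,2]<20)).astype(np.uint8)
    ys,xs=np.where(m>0); w=ray(i,np.c_[xs,ys],12)[:,:2]; r=cv2.minAreaRect(w.astype(np.float32)); print(n,'plate',np.round(r[0],1),np.round(r[1],1),round(r[2],1))
    m=reg&(P[...,2]>95); w=P[m]; print('knob',m.sum(),w.mean(0), (w.min(0)+w.max(0))/2)
    m=reg&(P[...,2]>73)&(P[...,1]<125)&(P[...,2]<90); w=P[m]
    print('guides',[ (q.mean(0).round(1),len(q)) for q in (w[w[:,0]>570],w[w[:,0]<570])])
E
```

```text
top bar [334 194  11  35 162] [339. 211.] z [ 79. 114. 117.] [ 512.4 -174.9] [13.3 94.1] 79.5
top bar [313 198   8  18  79] [317. 206.] z [67. 89. 91.] [ 523.6 -116.8] [11.7 48.6] 80.0
top bar [357 207   7  18  78] [360. 215.] z [77. 88. 91.] [ 502.5 -234.3] [11.6 48. ] 79.8
top plate [570.2 143.8] [149.3 139.6] 10.6
knob 54 [473.2494784  142.02708381 112.66584898] [473.11491879 142.35340674 107.5469115 ]
guides [(array([627.9, 115.8,  78.8]), 34), (array([526. ,  96.4,  78.8]), 34)]
side bar [295 232  17  10  64] [303. 237.] z [84. 87. 89.] [ 520.4 -118.1] [ 8.9 47.9] 79.8
side bar [300 239  35  19 140] [317. 248.] z [109. 111. 113.] [ 509.4 -176.3] [ 9.5 92.5] 79.0
side bar [322 267  19  12  76] [331. 273.] z [84. 86. 89.] [ 498.6 -235.2] [ 9.4 48.5] 80.2
side plate [566.7 143.4] [148.3 138.9] 10.6
knob 64 [468.48156378 141.46707329 107.12058153] [469.40256026 142.97457243 105.07680695]
guides [(array([625.1, 115.7,  77.4]), 20), (array([521.8,  98.5,  77.9]), 25)]
```

```bash
cat >> h.py <<'E'
def Q(deg):
    a=np.radians(deg)/2; return [0,np.cos(a),np.sin(a),0]
E
python3 - <<'E'
from h import *
import pickle
manip.move_ptp([574.5,106.5,185],Q(100.6))
manip.sleep(0.3)
s,i=grab('wrist','wj.png'); print(s['time'],s['tool_pos'],s['qpos'].round(2))
pickle.dump((s,i),open('wj.pkl','wb'))
manip.move_ptp([511,-175.5,218],Q(79.6))
manip.sleep(0.3)
s,i=grab('wrist','wr.png'); print(s['time'],s['tool_pos'],s['qpos'].round(2))
pickle.dump((s,i),open('wr.pkl','wb'))
E
```

```text
2.6667 [574.46150405 106.94379889 184.97789807] [-0.46  0.38  0.21  1.84 -0.1   0.93  1.56]
4.1333 [ 511.37651793 -174.55448447  217.83706357] [-0.12  0.28  0.41  1.91 -0.13  0.97  1.74]
```

View pics/wj.png

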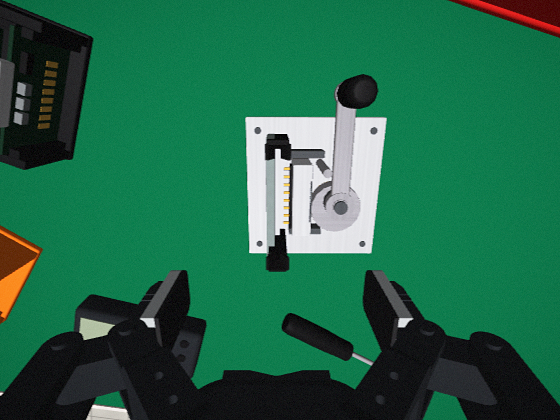

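View pics/wr.png

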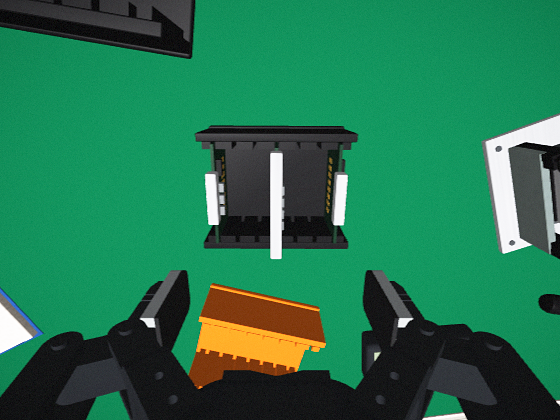

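```bash
python3 - <<'E'
import cv2
a=cv2.imread('pics/wj.png')[125:280,240:390]
cv2.imwrite('pics/wj_c.png',cv2.resize(a,None,fx=3.8,fy=3.8,interpolation=cv2.INTER_CUBIC))
b=cv2.imread('pics/wr.png')[115:270,190:365]
cv2.imwrite('pics/wr_c.png',cv2.resize(b,None,fx=3.8,fy=3.8,interpolation=cv2.INTER_CUBIC))
E
```

```text
(no output)
```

View pics/wj_c.png

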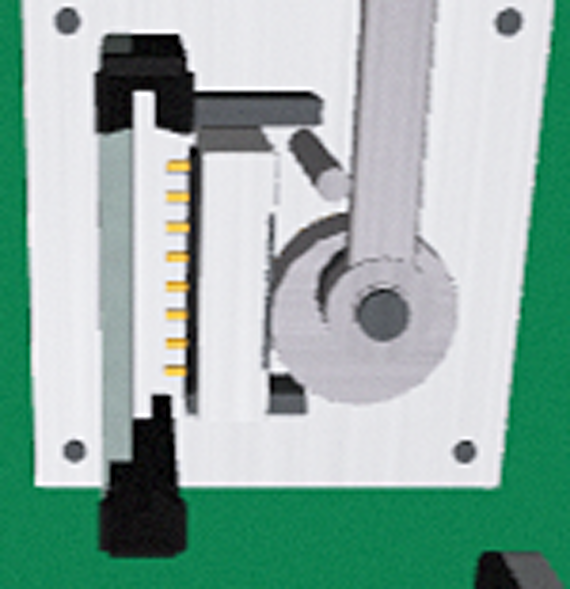

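View pics/wr_c.png

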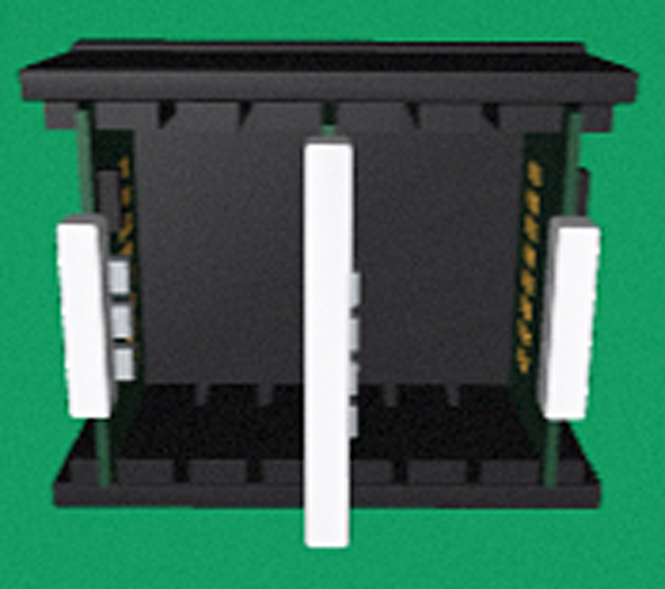

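```bash
python3 - <<'E'
from h import *
import pickle
def up(uvc,o): return (np.array(uvc,float)+0.5)/3.8-0.5+np.array(o)
s,i=pickle.load(open('wj.pkl','rb')); P=cloud(i,s); c=i['color'].astype(int)
a=np.radians(10.6); X=np.array([np.cos(a),np.sin(a)]);Y=np.array([-X[1],X[0]])
reg=(abs(P[...,0]-570)<110)&(abs(P[...,1]-140)<110)
m=reg&(c.min(-1)>110)&(P[...,2]<18)&(P[...,2]>6)
ys,xs=np.where(m); r=cv2.minAreaRect(ray(i,np.c_[xs,ys],12,s)[:,:2].astype(np.float32)); print('plate',r,'med z',np.median(P[ys,xs,2]))
O=np.array([574.5,106.5])
for n,uv in dict(h=[(67,21),(508,21),(74,451),(464,451)]).items():
    w=ray(i,up(uv,(240,125)),12,s)[:,:2]; print('holes',w.round(1),'mean',w.mean(0), 'jig', np.c_[(w-O)@X,(w-O)@Y].round(1))
gm=reg&(P[...,2]>74)&(P[...,2]<84)&(P[...,1]<128)
ys,xs=np.where(gm); 
for sel in (ys<200,ys>=200):
    w=ray(i,np.c_[xs[sel],ys[sel]],80,s)[:,:2]; q=np.c_[(w-O)@X,(w-O)@Y]; print('guide x',np.percentile(q[:,0],[1,99]).round(1),'y',np.percentile(q[:,1],[2,98]).round(1),len(q), np.median(P[ys[sel],xs[sel],2]), 'rows',ys[sel].min(),ys[sel].max(),'cols',xs[sel].min(),xs[sel].max())
# pin of cam and lever knob
print('knob z', P[90,358], P[86,365]); print('cam pin', P[208,340], ray(i,[340.5,207.9],P[208,340,2],s))
w=ray(i,[340.5,207.9],P[208,340,2],s)[0,:2]; print('cam jig',(w-O)@X,(w-O)@Y)
kn=reg&(P[...,2]>108)
s,i=pickle.load(open('wr.pkl','rb')); P=cloud(i,s); c=i['color'].astype(int)
m=(abs(P[...,0]-511)<70)&(abs(P[...,1]+175)<30)&(P[...,2]>108)&(P[...,2]<120)&(c.min(-1)>200)
ys,xs=np.where(m); print(np.median(P[ys,xs,2]),ys.min(),ys.max(),xs.min(),xs.max())
r=cv2.minAreaRect(ray(i,np.c_[xs,ys],113,s)[:,:2].astype(np.float32)); print('bar',r)
E
```

```text
plate ((570.6510620117188, 146.348388671875), (149.50999450683594, 139.59097290039062), 10.470926284790039) med z 12.795324395330368
holes [[520.4  77.7]
 [499.1 192. ]
 [643.  100.1]
 [621.6 214.6]] mean [571.0189094  146.09533704] jig [[-58.5 -18.4]
 [-58.4  97.9]
 [ 66.1 -18.8]
 [ 66.2  97.6]]
guide x [-55.5 -41.1] y [-8.5 12.4] 371 79.87009301591164 rows 141 160 cols 265 291
guide x [44.6 62. ] y [-8.7 11.3] 311 79.26573722153148 rows 254 271 cols 266 289
knob z [474.25662705 142.45988936 114.19981919] [471.11577649 146.19054663 114.52229498]
cam pin [567.71186491 163.19016152  71.38594467] [[567.54008334 163.60169914  71.38594467]]
cam jig 3.6627865701212823 57.40756465512042
113.77217795106213 153 258 271 282
bar ((512.6018676757812, -174.34426879882812), (9.235557556152344, 94.58828735351562), 79.33109283447266)
```

```bash
python3 - <<'E'
from h import *
manip.gripper_to(40,60)
t=np.array([512.6,-174.34,0]); 
manip.move_l([t[0],t[1],130],ori=Q(79.4),vel=100); manip.sleep(0.2)
s=manip.sense(); e=t-s['tool_pos']; e[2]=0; print(s['time'],s['tool_pos'],s['grip_width'],s['ft_force'].round(2))
cmd=t+e
print(manip.move_l([cmd[0],cmd[1],87],vel=60,stop_force=8)); manip.sleep(.15)
s=manip.sense(); print(s['time'],s['tool_pos'],s['ft_force'].round(2))
grab('wrist','pregrip.png'); grab('side','pregrip_s.png')
E
```

```text
5.925 [ 512.98698594 -174.4130439   130.56293033] 39.81206761297284 [0.53 0.19 0.06]
False
6.9417 [ 512.54182447 -174.35557116   87.42681799] [-0.23  0.04  0.28]
```

View pics/pregrip.png

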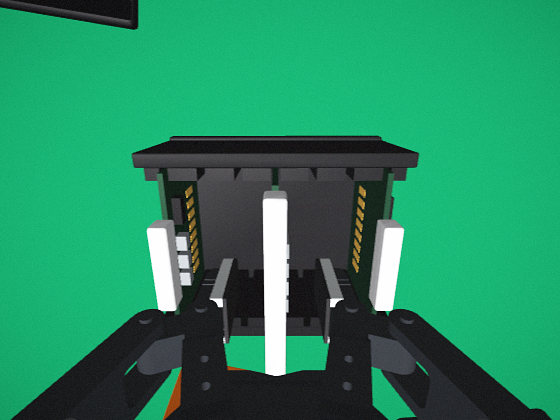

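```bash
python3 - <<'E'
from h import *
import pickle
print(manip.gripper_to(5,60)); manip.sleep(.2)
s=manip.sense(); print(s['time'],s['tool_pos'],s['grip_width'],s['ft_force'].round(2))
p=s['tool_pos']
manip.move_l([512.6,-174.4,187],vel=70); manip.sleep(.3)
s,i=grab('wrist','lift.png'); print(s['time'],s['tool_pos'],s['grip_width'],s['ft_force'].round(2),s['wrist_torque'].round(3))
pickle.dump((s,i),open('lift.pkl','wb')); grab('side','lift_s.png')
E
```

```text
False
7.6167 [ 512.32197412 -174.40164529   87.24193741] 8.777524764783939 [-2.06  0.61  5.  ]
9.4917 [ 512.52705445 -174.37799373  186.83280969] 8.902375502697518 [-0.71  1.27 -0.75] [-0.005 -0.017 -0.022]
```

View pics/lift.png

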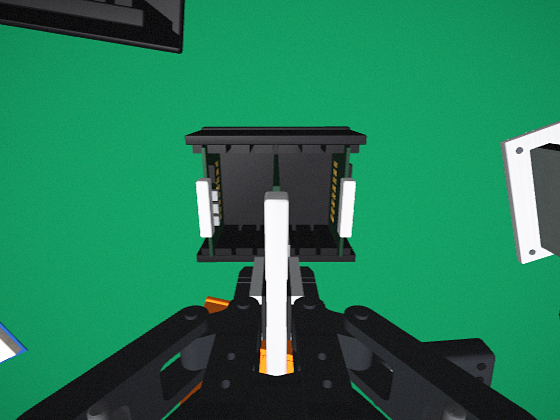

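View pics/lift_s.png

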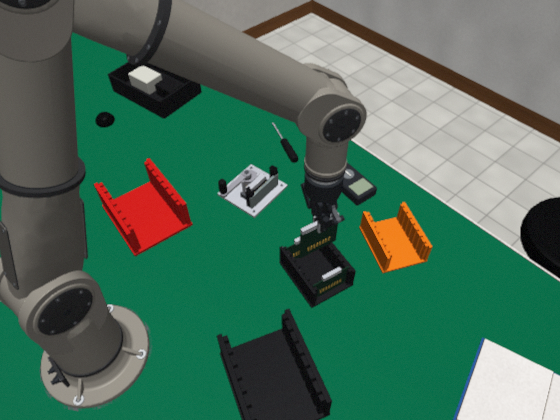

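```bash
python3 - <<'E'
from h import *
import pickle
s,i=pickle.load(open('lift.pkl','rb')); c=i['color'].astype(int); P=cloud(i,s)
m=(c.min(-1)>170); m[:, :255]=0; m[:,300:]=0; m[:180]=0; m[290:]=0
for r in (190,192,194,196,198,202,210,225,240): 
    xs=np.where(m[r])[0]; 
    if len(xs): print(r,xs.min(),xs.max(),c[r,276], np.round((np.r_[P[r,276],1]@np.linalg.inv(Tt(s)).T)[:3],1))
T=np.linalg.inv(Tt(s))
for uv in [(265,193),(287,193),(276,193),(276,240)]:
    w=ray(i,uv,s['tool_pos'][2]+26,s)[0]; print(uv,(T@np.r_[w,1])[:3].round(2))
E
```

```text
202 264 287 [247 246 249] [  0.1 -46.4 -26.6]
210 264 287 [249 249 251] [  0.1 -43.1 -26.8]
225 265 287 [249 249 251] [  0.1 -36.3 -26.1]
240 265 287 [249 249 251] [  0.1 -29.7 -26.3]
(265, 193) [ -4.26 -50.   -25.98]
(287, 193) [  4.48 -49.98 -25.99]
(276, 193) [  0.11 -49.99 -25.98]
(276, 240) [  0.08 -29.53 -25.99]
```

```bash
python3 - <<'E'
from h import *
import pickle
t=np.array([577.8,108.65,0])
manip.move_ptp([t[0],t[1],192],Q(100.5)); manip.sleep(.2)
s=manip.sense(); e=t-s['tool_pos']; e[2]=0; print(s['time'],s['tool_pos'],s['eef_rot'].round(4),s['ft_force'].round(2))
cmd=t+e
manip.move_l([cmd[0],cmd[1],166],vel=80); manip.sleep(.25)
s,i=grab('wrist','hov.png'); print(s['time'],s['tool_pos'],s['eef_rot'].round(4),s['ft_force'].round(2))
pickle.dump((s,i),open('hov.pkl','wb'))
s,i=grab('side','hov_s.png')
pickle.dump((s,i),open('hovs.pkl','wb'))
a=cv2.imread('pics/hov.png')[120:330,180:400]
cv2.imwrite('pics/hov_c.png',cv2.resize(a,None,fx=2.8,fy=2.8,interpolation=cv2.INTER_CUBIC))
a=cv2.imread('pics/hov_s.png')[110:240,190:330]
cv2.imwrite('pics/hov_sc.png',cv2.resize(a,None,fx=4,fy=4,interpolation=cv2.INTER_CUBIC))
E
```

```text
10.9083 [577.92246289 106.5594595  192.07355614] [ 2.000e-04  6.407e-01  7.678e-01 -2.000e-04] [-0.06  0.42 -0.43]
11.6333 [577.96463959 110.81485387 166.40029135] [2.000e-04 6.394e-01 7.688e-01 3.000e-04] [-0.1  -0.7  -1.13]
```

View pics/hov_c.png

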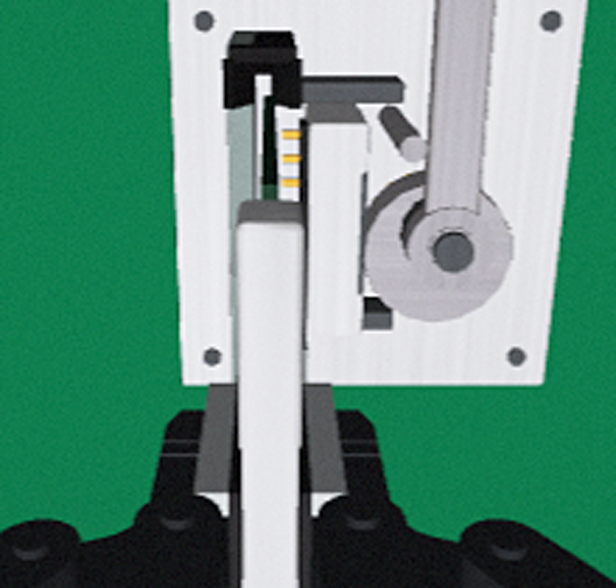

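View pics/hov_sc.png

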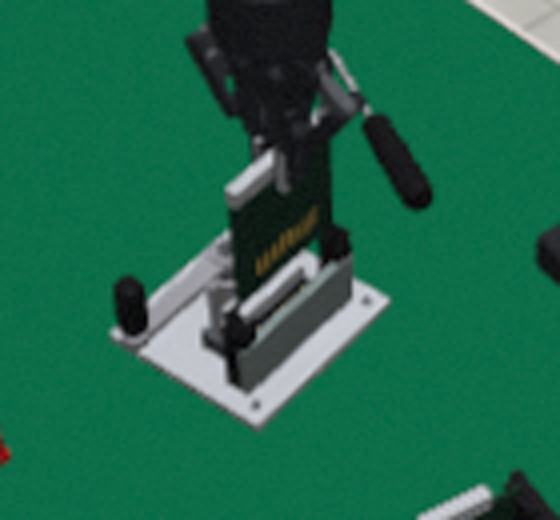

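```bash
python3 - <<'E'
from h import *
import pickle
t=np.array([577.8,108.65,0])
manip.move_l([t[0],t[1],164],vel=20)
for k in range(4):
    s=manip.sense(); print(s['time'],s['tool_pos'],s['ft_force'].round(2)); manip.sleep(.15)
s,i=grab('wrist','hov2.png'); print(s['time'],s['tool_pos'],s['eef_rot'].round(4),s['ft_force'].round(2))
pickle.dump((s,i),open('hov.pkl','wb'))
a=cv2.imread('pics/hov2.png')[120:250,230:360]
cv2.imwrite('pics/hov2_c.png',cv2.resize(a,None,fx=4.5,fy=4.5,interpolation=cv2.INTER_CUBIC))
E
```

```text
12.025 [577.71949138 108.38810381 163.88124424] [ 0.18 -0.02 -1.91]
12.175 [577.81725632 108.68195285 163.99018952] [-1.17  0.05 -1.51]
12.325 [577.80188589 108.70026768 164.01627161] [ 0.39  1.09 -0.78]
12.475 [577.82156074 108.65743468 164.03330122] [ 0.28  0.79 -1.28]
12.625 [577.79858864 108.64999341 163.97857409] [-0.      0.6394  0.7688 -0.    ] [-0.7   0.5  -1.06]
```

View pics/hov2_c.png

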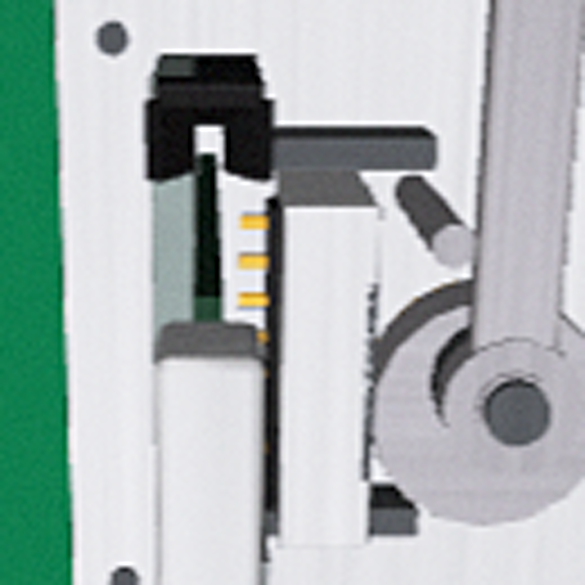

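```bash
python3 - <<'E'
from h import *
import pickle
s,i=pickle.load(open('hov.pkl','rb'))
T=np.linalg.inv(Tt(s))
up=lambda uv:(np.array(uv,float)+.5)/4.5-.5+np.array([230,120])
for n,uv,z in [('slot end top',(210,125),80),('slot end70',(210,125),70),('slot end floor',(210,125),12),('guide front-top',(210,180),80),('guide back-top',(210,100),80),('outer back',(210,57),80),('card edge low',(207,155),85),('bar end top',(210,360),190),('bar end bottom',(210,322),176)]:
    print(n,(T@np.r_[ray(i,up(uv),z,s)[0],1])[:3].round(1))
E
```

```text
slot end top [  0.2 -53.3  84. ]
slot end70 [  0.2 -52.   94. ]
slot end floor [  0.2 -44.3 152. ]
guide front-top [  0.1 -44.3  84. ]
guide back-top [  0.2 -57.3  84. ]
outer back [  0.2 -64.1  84. ]
card edge low [ -0.3 -49.2  79. ]
bar end top [  0.  -47.2 -26. ]
bar end bottom [  0.1 -46.8 -12. ]
```

```bash
python3 - <<'E'
from h import *
import pickle
s,i=pickle.load(open('wj.pkl','rb'))
O=np.array([577.8,108.65]); a=np.radians(10.5); X=np.array([np.cos(a),np.sin(a)]);Y=np.array([-X[1],X[0]])
P=cloud(i,s)
# column profile along slot: col 278
u=278
for v in list(range(132,165))+list(range(224,275)):
    p=P[v,u]; 
    print(v,i['color'][v,u].mean().round(),'xyz jig',((p[:2]-O)@X).round(1),((p[:2]-O)@Y).round(1),p[2].round(1), end=' | ' if v%2==0 else '\n')
E
```

```text
132 234.0 xyz jig -60.4 0.8 12.4 | 133 246.0 xyz jig -59.3 0.8 11.6
134 0.0 xyz jig -58.8 0.8 16.9 | 135 9.0 xyz jig -58.8 0.7 26.6
136 12.0 xyz jig -58.9 0.6 37.8 | 137 14.0 xyz jig -59.0 0.6 47.4
138 4.0 xyz jig -58.8 0.5 54.7 | 139 13.0 xyz jig -58.9 0.5 63.6
140 27.0 xyz jig -58.7 0.4 69.5 | 141 36.0 xyz jig -59.2 0.3 80.6
142 35.0 xyz jig -58.3 0.4 79.6 | 143 33.0 xyz jig -57.6 0.4 80.2
144 35.0 xyz jig -56.8 0.4 80.2 | 145 7.0 xyz jig -55.8 0.4 78.9
146 15.0 xyz jig -54.8 0.4 77.3 | 147 12.0 xyz jig -53.6 0.4 74.3
148 43.0 xyz jig -52.4 0.4 71.1 | 149 250.0 xyz jig -43.3 0.8 11.3
150 235.0 xyz jig -42.4 0.8 11.8 | 151 233.0 xyz jig -41.4 0.8 12.1
152 233.0 xyz jig -40.7 0.8 14.4 | 153 233.0 xyz jig -39.5 0.8 13.0
154 234.0 xyz jig -38.3 0.9 11.5 | 155 234.0 xyz jig -37.5 0.9 12.8
156 235.0 xyz jig -36.3 0.9 11.9 | 157 232.0 xyz jig -35.4 0.9 12.7
158 232.0 xyz jig -34.6 0.9 14.3 | 159 232.0 xyz jig -33.6 0.9 14.3
160 233.0 xyz jig -32.3 0.9 12.6 | 161 234.0 xyz jig -31.2 0.9 12.6
162 233.0 xyz jig -30.4 0.9 13.6 | 163 233.0 xyz jig -29.1 0.9 12.5
164 234.0 xyz jig -28.3 0.9 13.
[... 944 characters left out ...]
3.0 xyz jig 51.5 0.9 57.5
254 11.0 xyz jig 51.4 0.8 59.8 | 255 11.0 xyz jig 51.3 0.8 62.1
256 13.0 xyz jig 52.4 0.8 62.0 | 257 10.0 xyz jig 51.8 0.8 65.2
258 7.0 xyz jig 51.2 0.8 68.3 | 259 16.0 xyz jig 52.0 0.8 68.8
260 24.0 xyz jig 51.8 0.8 71.2 | 261 16.0 xyz jig 52.4 0.8 72.0
262 18.0 xyz jig 52.2 0.8 74.2 | 263 10.0 xyz jig 53.4 0.8 74.0
264 18.0 xyz jig 53.7 0.8 75.4 | 265 19.0 xyz jig 54.0 0.7 76.7
266 18.0 xyz jig 54.3 0.7 77.9 | 267 22.0 xyz jig 55.5 0.7 77.7
268 17.0 xyz jig 55.6 0.7 79.4 | 269 18.0 xyz jig 56.2 0.7 80.1
270 25.0 xyz jig -87.1 -1.3 328.4 | 271 38.0 xyz jig 58.3 0.7 80.1
272 77.0 xyz jig 106.5 1.4 0.2 | 273 78.0 xyz jig 107.8 1.4 0.3
274 75.0 xyz jig 108.4 1.4 1.6 |
```

```bash
python3 - <<'E'
from h import *
import pickle
t=np.array([577.6,108.6,0])
for z,v in [(148,25),(125,35),(100,35),(92.5,15)]:
    r=manip.move_l([t[0],t[1],z],vel=v,stop_force=9); s=manip.sense(); print(z,r,s['time'],s['tool_pos'].round(2),s['ft_force'].round(2),s['wrist_torque'].round(2))
    if r: break
grab('side','in_s.png'); grab('wrist','in_w.png')
a=cv2.imread('pics/in_s.png')[110:240,190:330]
cv2.imwrite('pics/in_sc.png',cv2.resize(a,None,fx=4,fy=4,interpolation=cv2.INTER_CUBIC))
E
```

```text
148 False 13.4667 [577.7  108.62 148.07] [ 0.01 -0.46 -0.33] [-0.01 -0.03 -0.04]
125 False 14.275 [577.74 108.6  125.09] [ 0.18  0.4  -1.77] [-0.01 -0.04 -0.01]
100 False 15.1417 [577.75 108.6  100.11] [-0.1   0.27 -1.46] [-0.02  0.02  0.  ]
92.5 False 15.7917 [577.59 108.58  92.45] [-0.02  0.43 -1.42] [-0.04  0.01 -0.01]
```

View pics/in_sc.png

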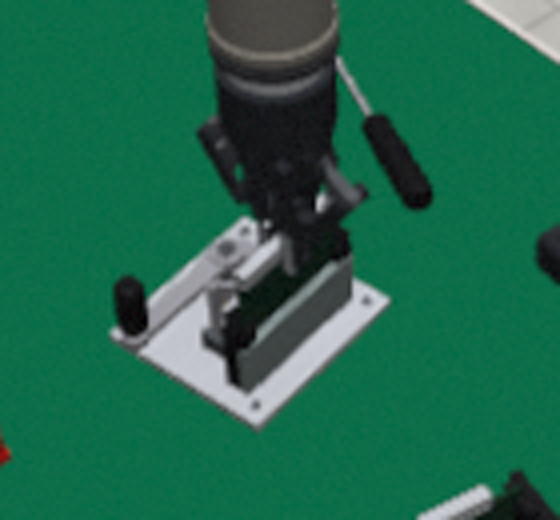

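View pics/in_w.png

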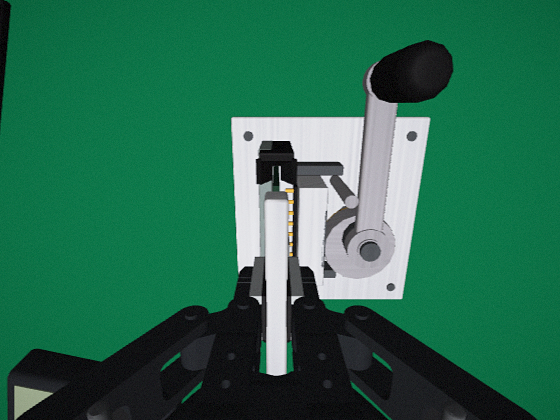

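```bash
python3 - <<'E'
from h import *
r=manip.move_l([577.6,108.6,87],vel=8,stop_force=7); s=manip.sense(); print(r,s['time'],s['tool_pos'].round(2),s['ft_force'].round(2))
manip.gripper_to(36); manip.sleep(.15)
s=manip.sense(); print(s['time'],s['tool_pos'].round(2),s['grip_width'],s['ft_force'].round(2))
import pickle
s,i=grab('wrist','rel_w.png'); pickle.dump((s,i),open('rel.pkl','wb'))
E
```

```text
True 16.2583 [577.75 108.6   91.26] [-0.5  -0.47  4.67]
16.7833 [576.87 108.47  90.25] 36.00713845898481 [0.6  0.   0.26]
```

View pics/rel_w.png

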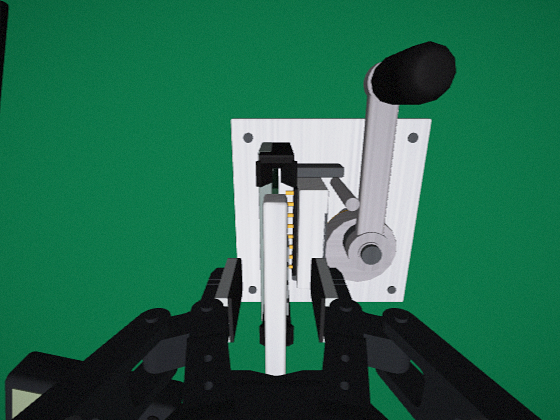

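```bash
python3 - <<'E'
from h import *
import pickle
manip.move_l([577.6,108.6,185],vel=120); manip.sleep(.3)
s,i=grab('wrist','up_w.png'); pickle.dump((s,i),open('up.pkl','wb')); print(s['time'],s['tool_pos'])
P=cloud(i,s); c=i['color'].astype(int)
O=np.array([577.6,108.6]); a=np.radians(10.5); X=np.array([np.cos(a),np.sin(a)]);Y=np.array([-X[1],X[0]])
J=lambda w: np.c_[(w[:,:2]-O)@X,(w[:,:2]-O)@Y]
x=(P[...,:2]-O)@X; y=(P[...,:2]-O)@Y; z=P[...,2]
m=(abs(x)<60)&(abs(y)<15)&(z>110)&(z<125)&(c.min(-1)>180)
w=P[m]; print('bar z',np.percentile(w[:,2],[5,50,95])); r=cv2.minAreaRect(w[:,:2].astype(np.float32)); print(r, J(np.array([r[0]])))
for h in (-1,1):
    q=m&(x*h>20); print('bar half z',np.median(z[q]), 'y',np.median(y[q]))
k=(abs(x+95)<25)&(abs(y-56)<25)&(z>108)&(z<122)
w=P[k]; print('knob',len(w),w[:,2].mean(),(w.min(0)+w.max(0))/2, J(np.array([(w.min(0)+w.max(0))/2])))
from scipy.spatial.transform import Rotation as R
kn=O-95*X+56*Y; end=O+151*Y; print(kn,end)
for phi in (10.5,190.5,100.5,55.5,145.5):
    for nm,p in (('k',kn),('e',end)):
        q=manip.solve_ik([p[0],p[1],79],Q(phi)); print(phi,nm,None if q is None else q.round(2))
E
```

```text
18.075 [577.32833848 108.53884073 184.45328184]
bar z [116.58928605 117.71300635 118.75859876]
((578.13671875, 108.55813598632812), (94.86631774902344, 9.059880256652832), 9.978182792663574) [[ 0.52010223 -0.13897222]]
bar half z 117.69963341661486 y -0.1055244899427369
bar half z 117.78669649750161 y -0.18995823037076334
knob 857 113.41377878286627 [474.09366556 146.37121655 112.52020559] [[-94.8898538   56.00126528]]
[473.98559435 146.3498999 ] [550.08243565 257.07149104]
10.5 k [-0.83  0.44  0.51  2.13 -0.35  0.65  0.1 ]
10.5 e [-0.91  0.6   0.5   1.87 -0.4   0.77 -0.01]
190.5 k [-0.32  0.4  -0.13  2.1   0.08  0.64  2.82]
190.5 e [-0.43  0.55 -0.14  1.84  0.11  0.76  2.69]
100.5 k [-0.58  0.41  0.19  2.11 -0.12  0.63  1.45]
100.5 e [-0.67  0.55  0.17  1.85 -0.13  0.75  1.33]
55.5 k [-0.7   0.42  0.34  2.12 -0.23  0.63  0.76]
55.5 e [-0.78  0.57  0.33  1.86 -0.25  0.76  0.65]
145.5 k [-0.45  0.4   0.04  2.11 -0.02  0.64  2.14]
145.5 e [-0.56  0.54  0.02  1.84 -0.02  0.75  2.02]
```

View pics/up_w.png

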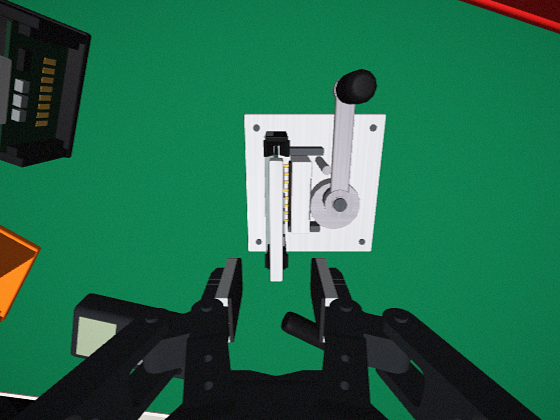

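```bash
python3 - <<'E'
from h import *
k=[474.05,146.37]
manip.gripper_to(48)
manip.move_ptp([k[0],k[1],165],Q(10.5)); manip.sleep(.25)
s=manip.sense(); print(s['time'],s['tool_pos'].round(2),s['ft_force'].round(2))
r=manip.move_l([k[0],k[1],80],vel=90,stop_force=8); manip.sleep(.1)
s,i=grab('wrist','k_w.png'); print(r,s['time'],s['tool_pos'].round(2),s['ft_force'].round(2))
grab('side','k_s.png')
E
```

```text
20.0667 [474.26 146.23 165.03] [-0.9   0.29 -0.95]
False 21.2583 [474.46 146.6   80.55] [ 0.15 -0.5   0.3 ]
```

View pics/k_w.png

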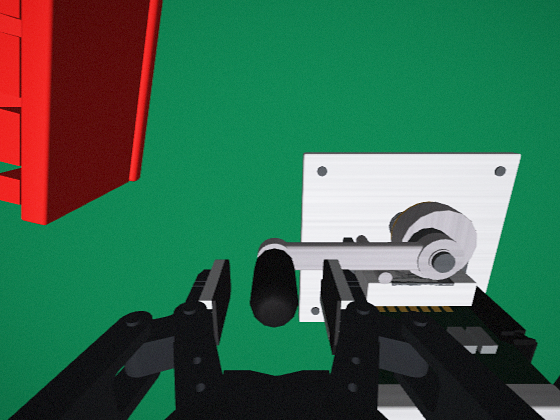

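Knob sits centred between the open pads, around (273,288). I'll grip it and swing along the arc.

```bash
python3 - <<'E'
from h import *
manip.gripper_to(15,50); manip.sleep(.15)
s=manip.sense(); print(s['time'],s['tool_pos'].round(2),s['grip_width'],s['ft_force'].round(2))
O=np.array([577.6,108.6]); a=np.radians(10.5); X=np.array([np.cos(a),np.sin(a)]);Y=np.array([-X[1],X[0]])
ax=O+56*Y; ax=np.array([474.05,146.37])+95*X
for d in range(10,91,10):
    t=np.radians(d); p=ax+95*(-np.cos(t)*X+np.sin(t)*Y)
    r=manip.move_l([p[0],p[1],80],vel=60,stop_force=25)
    s=manip.sense(); f=s['ft_force']; tan=np.sin(t)*X+np.cos(t)*Y; rad=-np.cos(t)*X+np.sin(t)*Y
    print(d,r,round(s['time'],2),s['tool_pos'].round(1),'tan',(f[:2]@tan).round(1),'rad',(f[:2]@rad).round(1),round(s['grip_width'],1))
    if r: break
manip.sleep(.2)
import pickle
for n in ('wrist','top','side'):
    s,i=grab(n,'end_%s.png'%n); pickle.dump((s,i),open('end_%s.pkl'%n,'wb'))
print(s['time'],s['tool_pos'],s['ft_force'].round(2))
E
```

```text
21.8667 [473.57 146.37  80.38] 20.369996892092967 [-3.86  0.48  7.08]
10 False 22.29 [472.  162.6  80.4] tan -2.3 rad 3.8 20.3
20 False 22.72 [473.2 179.2  80.4] tan -2.8 rad 3.5 20.3
30 False 23.14 [477.3 195.3  80.4] tan -3.5 rad 3.3 20.0
40 False 23.57 [484.1 210.3  80.4] tan -3.4 rad 2.5 20.1
50 False 23.99 [493.5 224.   80.4] tan -3.4 rad 2.7 20.4
60 False 24.42 [505.  235.9  80.4] tan -4.7 rad 1.7 20.1
70 False 24.84 [518.5 245.5  80.4] tan -4.0 rad 2.5 20.5
80 False 25.27 [533.4 252.7  80.4] tan -4.5 rad 0.7 20.3
90 False 25.69 [549.2 257.2  80.4] tan -4.4 rad -0.2 20.3
25.9917 [548.99000893 257.13430807  80.40764284] [-5.65 -0.68  7.38]
```

View pics/end_wrist.png

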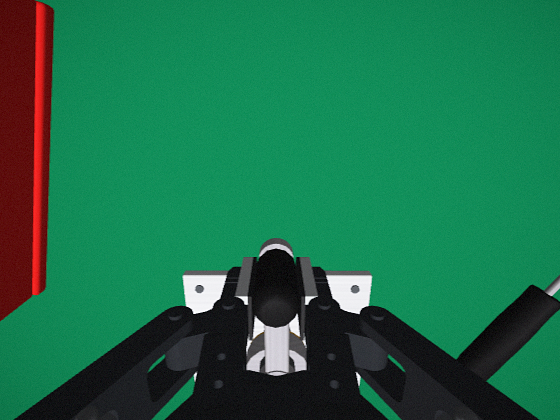

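View pics/end_side.png

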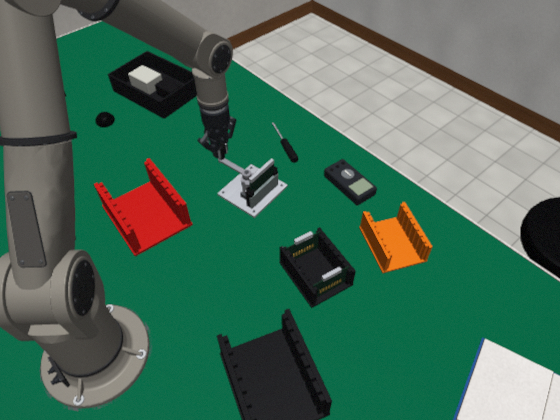

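```bash
python3 - <<'E'
from h import *
manip.sleep(.5)
s0,i=grab('side','fin_s.png'); P=cloud(i); c=i['color'].astype(int)
O=np.array([577.6,108.6]); a=np.radians(10.5); X=np.array([np.cos(a),np.sin(a)]);Y=np.array([-X[1],X[0]])
x=(P[...,:2]-O)@X; y=(P[...,:2]-O)@Y; z=P[...,2]
m=(abs(x)<62)&(abs(y)<15)&(z>105)&(z<125)&(c.min(-1)>130)
ys,xs=np.where(m); w=ray(i,np.c_[xs,ys],117)[:,:2]; r=cv2.minAreaRect(w.astype(np.float32)); print('bar',len(w),r,'jig',(r[0]-O)@X,(r[0]-O)@Y,np.percentile(z[m],[5,50,95]))
l=(x>-40)&(x<40)&(y>70)&(y<135)&(z>55)&(z<75)
q=np.c_[x[l],y[l]]; print('lever pts',len(q), np.median(q,0))
s1=manip.sense(); print(s1['time'],s1['tool_pos'],s1['ft_force'].round(2),s1['grip_width'],abs(s1['dq']).max())
im=cv2.imread('pics/fin_s.png')[120:310,190:380]; cv2.imwrite('pics/fin_sc.png',cv2.resize(im,None,fx=3.1,fy=3.1,interpolation=cv2.INTER_CUBIC))
E
```

```text
bar 92 ((575.0133666992188, 105.59284973144531), (93.50225067138672, 9.455374717712402), 10.479381561279297) jig -3.091329496485452 -2.4854187805152916 [112.34156885 115.40985512 117.39908685]
lever pts 113 [ -6.01938721 102.28353508]
26.5917 [548.96942706 257.13612304  80.3957948 ] [-4.86 -0.16  8.06] 20.275538529186633 0.0018451299675206817
```

View pics/fin_sc.png

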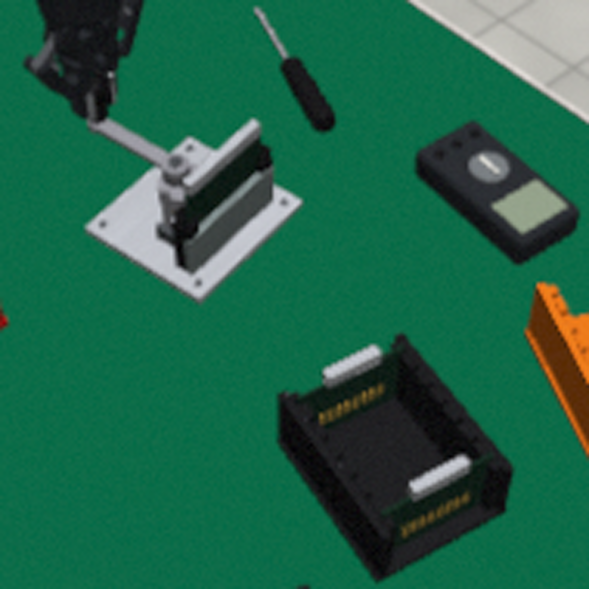

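```bash
python3 -c "
from workcell import manip
print(manip.finish_job()); s=manip.sense(); print(s['time'],s['tool_pos'])"
```

```text
the job is handed in; nothing more can be done
None
the job is handed in; nothing more can be done
```

I drew the tall card (the middle one with the long bar, in the small black rack) straight up and stood it in the jig slot. I let go of it, then swung the cam lever a quarter turn by its knob. I handed the job in at about 26.6 s with the gripper still holding the knob; no verdict is reported.

**Card seating:** the insertion went in without snagging. The card touched the slot floor at TCP z 91.3 mm, against 91 mm expected. After release, the wrist camera showed the bar level at 117.7 mm, 0.5 mm along and 0.1 mm across from the measured slot centre, and 0.5° off the slot line.

**Lever at the end:** from the tool pose the lever was at about 1.56 rad. The fingers gripped the knob at 20.3 mm, with about 5 N of spring force along the arc, and the arm was still.

**Disagreement:** the last side-camera check put the bar 3.1 mm along and 2.5 mm across from the slot centre. That camera read about 3 and 2 mm off the wrist camera at the rack as well. With that offset taken out, the card was about 0.4 mm along and 1.1 mm across towards the backing plate, which is what the contacts pressing on it would do.

**Not checked:** the contact pressure on the card could not be measured directly. I also took no final measurement of the bystanders. In the last side picture the short cards, multimeter and screwdriver look unmoved.

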